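# Clamp the vial rack in its carrier, lift it and hold it level

### The arm

A 6-joint arm with a two-finger parallel gripper is mounted at the origin on a cart in front of the work surface, level with it; the furniture and walls round the work are solid. World frame = base frame: x ahead of the robot, y to its left, z up, the work surface at z = 0. Lengths are in mm, angles in degrees, forces in N, time in s.
With the tool pointing down it reaches from about 350 to 850 mm from the base axis. Payload 8.1 kg.
Tool frame: the origin (TCP) lies midway between the tips of the shut fingers; the grasp point (between the pads) lies 19 mm behind it; z points along the fingers, y is the line along which they close (so a half turn about z gives the same grasp; the last joint's range is limited). The gripper opens to 85 mm and grips with 20 to 120 N. Pads are 22 mm wide; open, the fingers measure 114 mm over their backs; the gripper's body (76 mm by 85 mm) begins 54 mm behind the grasp point. The pads swing forward as they close: fully open they stand 13 mm farther back than shut.
Start: joints at [64.091, 7.471, 85.268, -0, 87.261, -4.893], TCP at [215.157, 560.101, 231.292] pointing down, gripper open.
Joint ranges: [-169.43, 169.43], [-51.17, 129.36], [1.28, 143.12], [-76.62, 256.62], [0, 156.53], [-152.29, 152.29]. Speed limits (degrees/s): [136.94, 136.94, 159.86, 180, 180, 180].

### API

Orientations are given as [roll, pitch, yaw] about the fixed x, y, z axes, in that order (R = Rz(yaw) Ry(pitch) Rx(roll)).
In Python, from bench import sense, snapshot, camera_params, hand_in, masks_of, pinpoint gives the robot as it stands.
- The arm moves only by the tool step_arm, never from a script. Its argument "targets" is a list of rows, each an object with "angular": the turn, a rotation vector about the tool's x, y, z scaled (see below), a list of three; "dp": the shift along the tool's x, y, z scaled (see below), a list of three; "fingers": the closure, from 0 (fully open) to 1 (shut). A call has exactly 8 rows; each row is the pose to reach, as a shift and turn from the pose commanded when the call began, along the tool's axes at that moment, turning the shorter way round; what a row does not reach only later rows make up. The controller multiplies each number of a shift by 0.2 m and each number of a turn by 180 degrees. A row lasts 1/8 s, in which the tool goes at most 62.5 mm and 10.7 degrees, less where a joint would pass 70% of its speed; a pose out of reach is approached as far as the arm can. A call with a number of a shift or a turn outside -1 to 1 is refused whole. A call with a gripper value outside its range is refused whole. The fingers move at their own pace and stop on an object; "newtons" is the grip in N (left out, the last holds). Time passes only in rows, so rows that repeat a pose let the fingers close, or fill a call up. It gives the time, the measured TCP pose, the force, the opening and the grip force at its end, in the units of the state.
- sense(): the state, without advancing time (a new reading comes with each control period).
- snapshot(name): name is "side" or "top" or "wrist"; returns the picture (480x640x3 uint8, blue, green, red); there is no depth.
- camera_params(name): a dict with "vfov" (degrees; the focal length in pixels is half the picture's height over the tangent of half this angle, whatever the lens; pixels are square), "cx", "cy" (the principal point, pixels), "R" (3x3) and "t" (3): a world point X has camera coordinates R X + t. Camera axes: x right, y down, z forward; pixel columns grow to the right and rows downward; lengths in mm; the calibration is good to about 2 mm. A picture is of the moment at which its call begins: read the wrist's pose just before it. camera_params takes no time and is no camera call; for the wrist camera it gives the pose at the moment of the call.
- hand_in(): hands the job in; it is judged then, once.
Trained networks look in the newest picture that a camera, given by its name, has taken for a name from the list of things; names that differ only in an ending like _2 or _b are one class to them, and where a whole thing is asked for, a point or a joint stands for the part that bears it (a point fixed in the world has none). Each returns a list of dicts, best first, with "conf" (0 to 1); they miss things now and then, are a little off and sometimes report something else, mostly with a low value. They report only what shows in the picture. A call takes as long as a camera call. They do not tell look-alikes from the thing itself.
- masks_of(camera, label): "pixels" (480x640 bool, what is visible of it) and "at" ([column, row] in pixels, amid what is visible of it).
- pinpoint(camera, label): "at" ([column, row] in pixels: a listed point, or the origin of a listed thing).
The state is a dict: "time": time; "joint_pos": joint angles; "qd": joint speeds; "joint_efforts": joint torques, N m; "tool_pos": TCP position; "tcp_rot": TCP orientation; "ft_force": force on the tool from outside, world axes, zero at the start; "wrist_torque": the same for the moment, N m; "finger_gap": finger opening in mm; "grip_force": force on a finger pad.
Only numpy, scipy, OpenCV 4.12 (cv2) and the standard library are available. Lean on these libraries where they do the work, as an engineer would, in place of code of your own. Each camera call takes 0.05 s, during which the arm holds its last target. There are 200 camera calls.

### The job

The loaded vial rack is loose in its metal carrier: slide the carrier's jaw by its upright post until it pushes the rack right up against the fixed stop at the other end and presses on it. Then take the carrier by its handle, lift it straight up about 12 cm clear of the worktop and keep it there, level and still, with every vial in the rack; the program finishes while you are holding it up. Never tip the carrier, and leave the things standing round it alone.

Things in the scene. Friction and masses are not known exactly. Their poses are not given: they have to be found in the camera images.
- carrier: Loose bare-metal rack carrier: floor plate 96 mm wide (x), 250 mm long (y = -165 to +85 mm), its upper face 10 mm up; side rails to 22 mm; fixed stop (46 mm high, face at y = +75) at the +y end, sliding jaw at the -y end, handle across the middle. Origin: underside, below the handle's middle. y points from jaw to stop, z up. About 0.75 kg loaded; slides if pushed with more than a few N.
- handle (a point): Middle of the carrier's handle bar, 125 mm above the carrier's underside: a grey straight bar along the carrier's x axis, 82 mm free length between two flat posts (posts 24 mm wide along y), 14 mm thick (along y), 18 mm high, rounded edges, at the balance point of the clamped load. Axes as the carrier's.
- jaw (a joint): How far the sliding jaw stands open, m: 0 when its face would just touch a rack that is hard against the fixed stop, growing as the jaw is drawn away along the carrier's -y; travel -0.004 to 0.06. It slides with about 1 N of friction and stays where it is left. The jaw plate is 56 mm wide and its top is 43 mm above the worktop.
- jaw_post (a point): On the axis of the jaw's upright grey round post, 51 mm above the carrier's underside: 16 mm diameter, free from 16 mm to 71 mm above the carrier's underside, fixed to the jaw 38 mm behind (carrier -y of) the jaw's face. Its position moves with the jaw, axes as the carrier's.
- rack_mid (a point): Centre, half-way up, of the blue plastic vial rack, 56 mm wide (x), 150 mm long (y), 40 mm high; it stands loose on the carrier's floor plate between the side rails (2 mm play each side) and is at y = 0 in the carrier's frame when it touches the fixed stop. Axes: y along its length, z up. 0.22 kg.
- sample_1: White-capped clear screw-cap vial, 15 mm across, 50 mm tall, standing loosely in a cell of the rack, its cap about 66 mm above the worktop while the carrier stands there. Origin: centre of its underside. In the rack's second cell from the stop end.
- sample_2: White-capped clear screw-cap vial, 15 mm across, 50 mm tall, standing loosely in a cell of the rack, its cap about 66 mm above the worktop while the carrier stands there. Origin: centre of its underside. In the third cell from the stop end.
- sample_3: White-capped clear screw-cap vial, 15 mm across, 50 mm tall, standing loosely in a cell of the rack, its cap about 66 mm above the worktop while the carrier stands there. Origin: centre of its underside. In the fourth cell from the stop end.
- sample_4: White-capped clear screw-cap vial, 15 mm across, 50 mm tall, standing loosely in a cell of the rack, its cap about 66 mm above the worktop while the carrier stands there. Origin: centre of its underside. In the last cell, at the jaw end.
- plastic_beaker: Clear plastic beaker, 70 mm across, 85 mm tall, right of the carrier; leave alone. Origin: centre of its underside.
- desk_calculator: Desk calculator, 120 x 74 x 15 mm, lying to the right; leave alone. Origin: centre of its underside.
- lab_timer: White timer, 62 x 62 x 21 mm, lying to the left; leave alone. Origin: centre of its underside.
- sticker_roll: Roll of stickers, 52 mm across, 22 mm high, lying to the right at the back; leave alone. Origin: centre of its underside.
There are look-alikes about, which are no part of the job. Leave any yellow look-alike of the part that bears rack_mid alone.

How it is judged:
By the outcome, as a careful person would: the job done as asked, in the order asked, and still so for the second after the job is handed in, while the arm keeps its last pose, push and grip.
It also fails if it takes over 51 s, if anything falls off the work surface, if the arm or the gripper's body presses on something with over 40 N, if the wrist force passes 120 N, or if a joint passes its speed limit or range.

## Working session

There is one attempt and no reset: what is moved stays moved. The work goes in short steps, Python scripts to look and compute and a tool call to move; the robot and the scene stay as the last step left them, time stands still between calls to the robot, and variables do not carry over. Pictures are saved under pics/ and viewed, at most 10 in all, crops included, and the job is handed in when it is done.

Besides the shell and the picture viewer there is one more tool, called after "Emit:" as name([rows], argument=value, ...), one row to a line, values as JSON. step_arm: Moves the arm, as the interface text tells. Its arguments: {"type":"object","properties":{"targets":{"type":"array","items":{"type":"object","properties":{"angular":{"type":"array","items":{"type":"number","minimum":-1,"maximum":1}},"dp":{"type":"array","items":{"type":"number","minimum":-1,"maximum":1}},"fingers":{"type":"number"}}}},"newtons":{"type":"number"}},"required":["targets"]}

```bash
mkdir -p pics; ls; cat > h.py <<'E'
import numpy as np, cv2
from bench import *
def P(n):
    c=camera_params(n); f=240/np.tan(np.radians(c['vfov']/2)); return f,c['cx'],c['cy'],np.array(c['R']),np.array(c['t'])
def proj(n,X):
    f,cx,cy,R,t=P(n); p=R@np.array(X,float)+t; return [cx+f*p[0]/p[2],cy+f*p[1]/p[2]]
def onz(n,uv,z):
    f,cx,cy,R,t=P(n); d=R.T@np.array([(uv[0]-cx)/f,(uv[1]-cy)/f,1]); o=-R.T@t; return o+d*(z-o[2])/d[2]
def tri(obs):
    A=[];b=[]
    for n,uv in obs:
        f,cx,cy,R,t=P(n); d=R.T@np.array([(uv[0]-cx)/f,(uv[1]-cy)/f,1]); d/=np.linalg.norm(d); o=-R.T@t
        M=np.eye(3)-np.outer(d,d); A.append(M); b.append(M@o)
    return np.linalg.lstsq(np.vstack(A),np.hstack(b),rcond=None)[0]
E
python3 - <<'E'
from h import *
s=sense(); print(s)
im=[]
for n in ('side','top'):
    i=snapshot(n); im.append(i); cv2.imwrite(f'pics/{n}0.png',i)
    for l in ('handle','jaw_post','rack_mid','carrier','sample_1','plastic_beaker','lab_timer'):
        print(n,l,[(np.round(d['at']).tolist(),round(d['conf'],2)) for d in pinpoint(n,l)])
for n in ('side','top'):print(camera_params(n))
E
```

```text
pics
{'time': 0.0, 'joint_pos': array([ 6.40895990e+01,  7.51293960e+00,  8.53313223e+01,  1.85158249e-04,
        8.72617438e+01, -4.89482641e+00]), 'qd': array([-0.04619103, -0.01425626, -0.0765091 , -0.07145856, -0.02275406,
        0.02018241]), 'joint_efforts': array([-9.24785854e-05, -5.69379759e+01, -5.00567651e+01, -1.31884908e-04,
        1.43278419e-02,  3.90323805e-05]), 'tool_pos': array([214.92151573, 559.58351207, 230.24746316]), 'tcp_rot': array([-1.79894397e+02, -9.22939569e-03,  1.58984408e+02]), 'ft_force': array([-0.13867636, -0.23435376,  0.41292726]), 'wrist_torque': array([-0.02768097, -0.00011559,  0.00151953]), 'grip_force': 0.0, 'finger_gap': 85.50519974771248}
side handle [([298.0, 253.0], 0.7)]
side jaw_post [([344.0, 257.0], 0.87)]
side rack_mid [([304.0, 282.0], 0.75), ([288.0, 291.0], 0.59)]
side carrier [([294.0, 288.0], 0.7)]
side sample_1 [([296.0, 285.0], 0.54), ([318.0, 278.0], 0.54), ([306.0, 282.0], 0.53), ([293.0, 290.0], 0.43)]
side plastic_beaker [([404.0, 230.0], 0.54), ([230.0, 362.0], 0.34)]
side lab_timer [([229.0, 361.0], 0.96), ([319.0, 2
[... 284 characters left out ...]
234.0], 0.55), ([270.0, 233.0], 0.52)]
top plastic_beaker [([444.0, 222.0], 0.89)]
top lab_timer [([276.0, 236.0], 0.5)]
{'vfov': 42.68626695044881, 'cx': 324.06245612316593, 'cy': 242.08046144303128, 'R': array([[-0.59608847, -0.80290471, -0.00475117],
       [-0.48856398,  0.36740033, -0.79140523],
       [ 0.63716856, -0.46942628, -0.61127342]]), 't': array([ 275.23522997,  382.23966532, 1396.14208142])}
{'vfov': 45.09656246365929, 'cx': 313.31261056267437, 'cy': 233.00870202854838, 'R': array([[-0.02142318, -0.99963119,  0.01668909],
       [-0.99582542,  0.01985419, -0.08909291],
       [ 0.0887287 , -0.01852808, -0.99588349]]), 't': array([ -57.92006204,  547.77854319, 1376.93405388])}
```

```bash
ls pics
```

```text
side0.png
top0.png
```

View pics/side0.png

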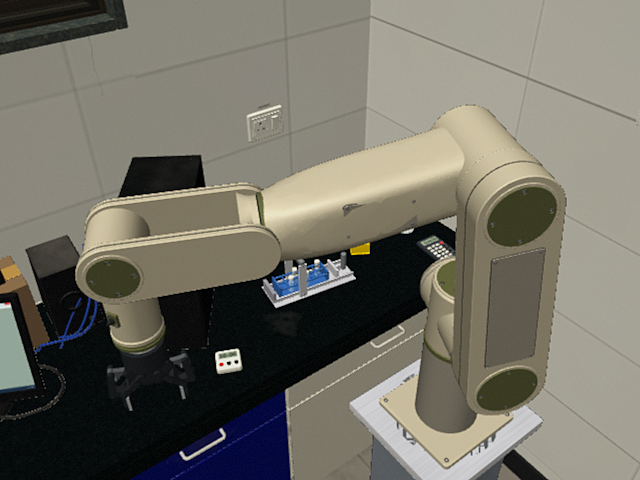

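View pics/top0.png

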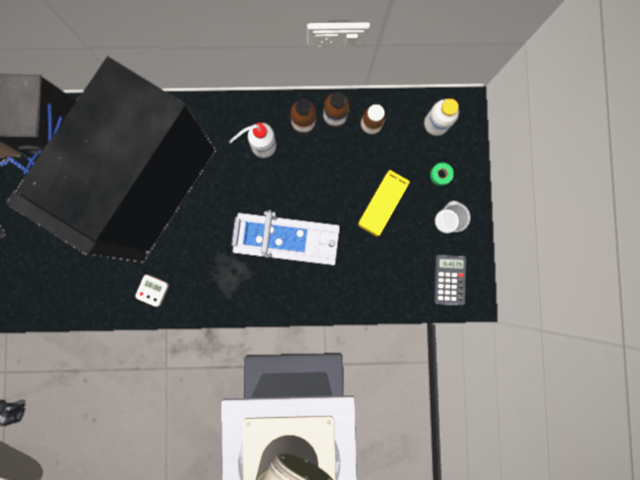

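The side view shows the carrier at about (310,280), mostly clear of the arm. In the top view it spans (235–340, 212–265). The stop is at the left, the handle bar is at about (268,234), and the jaw post is at (332,242).

What could be mistaken for what:
- **Rack:** the blue one at (273,236) sits in the carrier and is the right one. The yellow block at (384,203) is the look-alike to leave alone.
- **Post:** (332,242) is on the carrier. (153,288) is the timer and (300,235) is a vial cap.

Next is a close crop to check this.

```bash
python3 - <<'E'
from h import *
a=cv2.imread('pics/top0.png')[200:275,220:350]; b=cv2.imread('pics/side0.png')[240:315,250:380]
cv2.imwrite('pics/crop1.png',np.vstack([cv2.resize(x,None,fx=4,fy=4,interpolation=cv2.INTER_CUBIC) for x in (a,b)]))
print('post',tri([('side',(344,257)),('top',(332,242))]), onz('top',(332,242),51),onz('side',(344,257),51))
print('handle',tri([('side',(298,253)),('top',(268,234))]),onz('top',(268,234),125),onz('side',(298,253),125))
print('rack',onz('top',(273,236),30),onz('side',(304,282),30), 'carrier',onz('top',(272,237),0),onz('side',(294,288),0))
E
```

```text
post [ 520.76913942 -113.38958731   55.26562984] [ 521.79417236 -112.72656396   51.        ] [ 524.14659371 -117.55462602   51.        ]
handle [535.85162677  32.9438743  130.77028732] [537.34222472  34.53531516 125.        ] [540.75588254  27.85982805 125.        ]
rack [540.70756662  28.26190601  30.        ] [524.38499904  22.526049    30.        ] carrier [540.8427825   32.30314629   0.        ] [548.73191778  40.67236633   0.        ]
```

View pics/crop1.png

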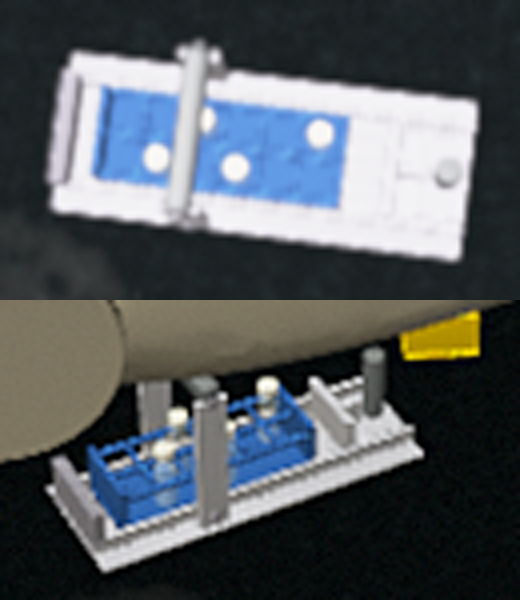

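The crop confirms it. The blue rack is loose in the carrier and the jaw stands open on the right, with the post at top pixel (332,242) and the bar at (268,234). The yellow block is off to one side.

```bash
cat >> h.py <<'E'
from scipy.spatial.transform import Rotation as Ro
def plan(xyz,yaw,frm=None):
    s=sense(); p=np.array(s['tool_pos']) ; R=Ro.from_euler('xyz',s['tcp_rot'],degrees=True)
    print('t',round(s['time'],2),'tcp',np.round(p,1),np.round(s['tcp_rot'],1),'F',np.round(s['ft_force'],1),'gap',round(s['finger_gap'],1))
    print('dp',np.round(R.inv().apply(np.array(xyz)-p)/200,3),'ang',np.round((R.inv()*Ro.from_euler('xyz',[180,0,yaw],degrees=True)).as_rotvec()/np.pi,4))
E
python3 - <<'E'
from h import *
for u in [(360,235),(377,237),(410,180),(390,171)]: print('yellow',np.round(onz('top',u,40),0),np.round(onz('top',u,0),0))
for u in [(145,260),(95,250),(215,150)]: print('box',np.round(onz('top',u,0),0))
for u in [(235,243),(243,213),(340,225),(336,264)]: print('plate',np.round(onz('top',u,10),0))
for u in [(444,234)]: print('beaker',np.round(onz('top',u,0),0))
# colour-based yellow edges
i=cv2.imread('pics/top0.png'); m=cv2.inRange(i,(0,120,120),(100,255,255))[150:245,355:415]
c=np.argwhere(m)[:,::-1]+[355,150]; print('yellow box px',cv2.boxPoints(cv2.minAreaRect(c.astype(np.float32))))
for x in ([150,400],[400,0]): pass
plan([420,-40,300],173.6)
E
```

```text
yellow [ 538. -181.   40.] [ 541. -185.    0.]
yellow [ 532. -222.   40.] [ 536. -227.    0.]
yellow [ 670. -306.   40.] [ 677. -314.    0.]
yellow [ 693. -258.   40.] [ 700. -265.    0.]
box [491. 343.   0.]
box [518. 465.   0.]
box [761. 171.   0.]
plate [527. 122.  10.]
plate [601. 102.  10.]
plate [ 566. -135.   10.]
plate [ 471. -123.   10.]
beaker [ 540. -393.    0.]
yellow box px [[356.6001  224.20001]
 [388.477   168.4154 ]
 [410.3385  180.90771]
 [378.4616  236.69232]]
t 0.8 tcp [215.1 560.1 231.3] [180.  -0. 159.] F [-0.6  0.   0.7] gap 85.1
dp [-2.032 -2.434 -0.344] ang [ 0.      0.     -0.0812]
```

Emit:
step_arm([
  {"dp":[-0.12,-0.11,-0.03],"fingers":0},
  {"dp":[-0.25,-0.23,-0.06],"fingers":0},
  {"dp":[-0.4,-0.37,-0.1],"fingers":0},
  {"dp":[-0.55,-0.51,-0.14],"fingers":0},
  {"dp":[-0.7,-0.65,-0.18],"fingers":0},
  {"dp":[-0.8,-0.74,-0.22],"fingers":0},
  {"dp":[-0.9,-0.83,-0.25],"fingers":0},
  {"dp":[-1,-0.93,-0.28],"fingers":0},
])

```text
validation failed for argument at $.ta...
```

Emit:
step_arm([
  {"dp":[-0.12,-0.11,-0.01],"fingers":0},
  {"dp":[-0.25,-0.23,-0.02],"fingers":0},
  {"dp":[-0.4,-0.37,-0.03],"fingers":0},
  {"dp":[-0.55,-0.51,-0.04],"fingers":0},
  {"dp":[-0.7,-0.65,-0.05],"fingers":0},
  {"dp":[-0.8,-0.74,-0.06],"fingers":0},
  {"dp":[-0.9,-0.83,-0.06],"fingers":0},
  {"dp":[-1,-0.93,-0.06],"fingers":0},
])

```text
validation failed for argument at $.ta...
```

Emit:
step_arm([
  {"dp":[-0.1,-0.09,0],"angular":[0,0,-0.01],"fingers":0},
  {"dp":[-0.2,-0.18,0],"angular":[0,0,-0.02],"fingers":0},
  {"dp":[-0.3,-0.27,0],"angular":[0,0,-0.04],"fingers":0},
  {"dp":[-0.4,-0.36,0],"angular":[0,0,-0.06],"fingers":0},
  {"dp":[-0.47,-0.43,0],"angular":[0,0,-0.07],"fingers":0},
  {"dp":[-0.53,-0.49,0],"angular":[0,0,-0.078],"fingers":0},
  {"dp":[-0.53,-0.49,0],"angular":[0,0,-0.078],"fingers":1},
  {"dp":[-0.53,-0.49,0],"angular":[0,0,-0.078],"fingers":1},
])

```text
time: 1.8
tool_pos: [278.8, 431.1, 231.4]
tcp_rot: [180.0, -0.0, 173.0]
ft_force: [0.3, 0.4, 0.3]
finger_gap: 51.6
grip_force: 0.0
```

```bash
cat > look.py <<'E'
from h import *
import sys
s=sense(); i=snapshot('wrist'); cv2.imwrite(f'pics/w{sys.argv[1]}.png',i); snapshot('top'); snapshot('side')
print(np.round(s['tool_pos'],1),np.round(s['tcp_rot'],2),s['time'])
Z={'handle':125,'jaw_post':51,'rack_mid':30}
for l,z in Z.items():
    o=[]
    for n in ('wrist','top','side'):
        r=pinpoint(n,l)
        for d in r[:2]:
            print(l,n,np.round(d['at'],1),round(d['conf'],2),np.round(onz(n,d['at'],z),1))
E
python3 look.py 1
```

```text
[278.8 431.1 231.4] [179.97  -0.   172.98] 1.8
handle top [265.1 232.7] 0.62 [540.4  41.  125. ]
handle side [294.8 254.2] 0.72 [541.7  37.7 125. ]
jaw_post top [332.7 241.8] 0.63 [ 522.2 -114.4   51. ]
jaw_post side [341.5 255.4] 0.64 [ 534.2 -116.3   51. ]
rack_mid wrist [  7.6 447.8] 0.67 [537.3  20.9  30. ]
rack_mid top [273.7 236.3] 0.93 [539.9  26.6  30. ]
rack_mid top [385.9 203.9] 0.82 [ 613.6 -247.2   30. ]
rack_mid side [357.5 231.2] 0.71 [ 618.4 -244.4   30. ]
rack_mid side [304.4 282. ] 0.59 [523.7  21.6  30. ]
```

View pics/w1.png

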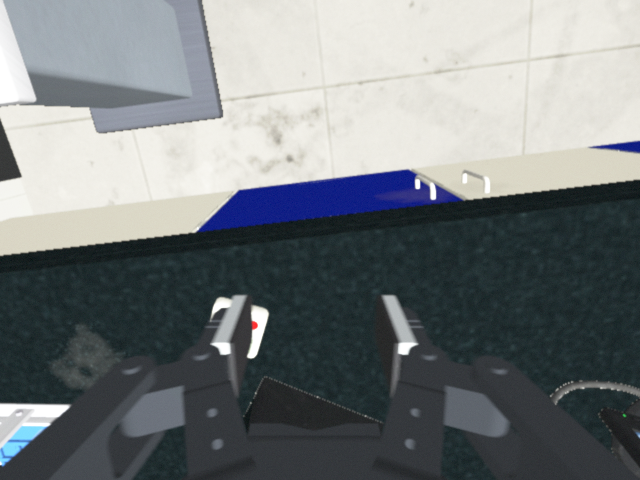

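The second rows failed only because every row needs "angular". This wrist picture shows the timer at (240,325) and the carrier's corner at the lower left (30,430). I'll carry on over to the carrier.

Emit:
step_arm([
  {"dp":[-0.08,-0.1,-0.02],"angular":[0,0,0],"fingers":1},
  {"dp":[-0.18,-0.22,-0.06],"angular":[0,0,0],"fingers":1},
  {"dp":[-0.28,-0.36,-0.1],"angular":[0,0,0],"fingers":1},
  {"dp":[-0.36,-0.5,-0.14],"angular":[0,0,0],"fingers":1},
  {"dp":[-0.44,-0.63,-0.18],"angular":[0,0,0],"fingers":1},
  {"dp":[-0.52,-0.76,-0.22],"angular":[0,0,0],"fingers":1},
  {"dp":[-0.6,-0.88,-0.28],"angular":[0,0,0],"fingers":1},
  {"dp":[-0.68,-1,-0.345],"angular":[0,0,0],"fingers":1},
])

```text
time: 3.4
tool_pos: [389.9, 214.6, 300.7]
tcp_rot: [180.0, 0.0, 173.0]
ft_force: [0.9, -0.4, 0.0]
finger_gap: -0.5
grip_force: 0.0
```

Emit:
step_arm([
  {"dp":[-0.1,-0.13,0],"angular":[0,0,0],"fingers":1},
  {"dp":[-0.2,-0.27,0],"angular":[0,0,0],"fingers":1},
  {"dp":[-0.3,-0.4,0],"angular":[0,0,0],"fingers":1},
  {"dp":[-0.4,-0.53,0],"angular":[0,0,0],"fingers":1},
  {"dp":[-0.5,-0.67,0],"angular":[0,0,0],"fingers":1},
  {"dp":[-0.6,-0.8,0],"angular":[0,0,0],"fingers":1},
  {"dp":[-0.75,-0.95,0],"angular":[0,0,0],"fingers":1},
  {"dp":[-0.9,-1,0],"angular":[0,0,0],"fingers":1},
])

```text
time: 4.4
tool_pos: [544.8, -6.7, 300.5]
tcp_rot: [-180.0, 0.0, 172.9]
ft_force: [0.6, 0.1, 0.5]
finger_gap: 0.1
grip_force: 0.0
```

```bash
python3 look.py 2
```

```text
[544.8  -6.7 300.5] [-1.7998e+02  3.0000e-02  1.7292e+02] 4.4
handle wrist [363.9 201.5] 0.92 [540.8  39.7 125. ]
handle wrist [328.7 171.1] 0.63 [510.4  11.6 125. ]
handle top [267.3 232.4] 0.77 [541.   36.1 125. ]
handle side [293.3 251.6] 0.64 [553.3  34.6 125. ]
jaw_post wrist [217.2 181.5] 0.73 [ 517.9 -106.3   51. ]
jaw_post top [331.1 242.8] 0.6 [ 519.9 -110.5   51. ]
jaw_post side [341.9 258.4] 0.86 [ 522.8 -108.9   51. ]
jaw_post side [293.5 289.1] 0.71 [498.   74.9  51. ]
rack_mid wrist [341.7 181. ] 0.62 [537.4  27.8  30. ]
rack_mid wrist [135.5 269.4] 0.6 [ 615.5 -233.9   30. ]
rack_mid top [383.6 203.2] 0.72 [ 615.4 -241.7   30. ]
rack_mid top [274.2 239.1] 0.66 [533.1  25.5  30. ]
rack_mid side [359.2 236.6] 0.95 [ 594.  -231.2   30. ]
rack_mid side [302.6 280.4] 0.55 [532.2  21.8  30. ]
```

View pics/w2.png

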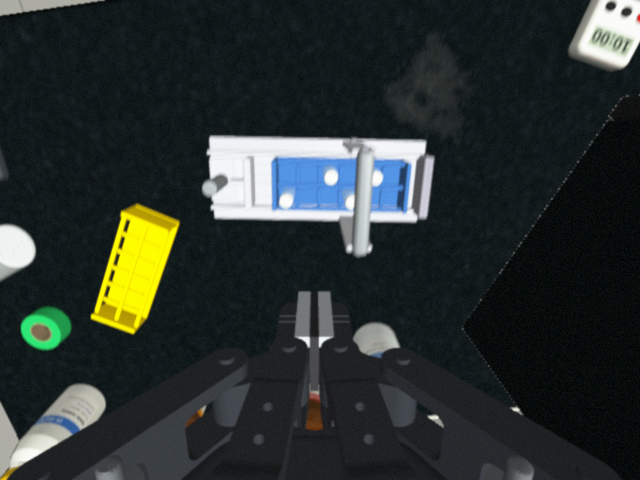

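The wrist view is clear: the carrier spans (208–433, 135–222), nearly aligned with the tool. The bar runs (365,150)–(361,250), the post leans from its base at (230,180) to its top at (209,188), and the yellow look-alike is at (135,268).

```bash
python3 - <<'E'
from h import *
f=lambda u,z: print(u,z,np.round(onz('wrist',u,z),1))
for u in [(210,137),(425,142),(213,218),(417,219)]: f(u,22)
for u in [(365,152),(361,246)]: f(u,134)
f((209,188),71)
for u in [(273,157),(408,160)]: f(u,50)
for u in [(249,156),(249,206)]: f(u,43)
for u in [(124,206),(180,222)]: f(u,40)
plan([517,-155,150],173)
E
```

```text
(210, 137) 22 [ 472.5 -112.8   22. ]
(425, 142) 22 [506.6 124.7  22. ]
(213, 218) 22 [ 564.6 -128.7   22. ]
(417, 219) 22 [595. 113.  22.]
(365, 152) 134 [497.4  43.3 134. ]
(361, 246) 134 [579.4  33.4 134. ]
(209, 188) 71 [ 521.1 -110.7   71. ]
(273, 157) 50 [500.  -43.1  50. ]
(408, 160) 50 [520.2  98.4  50. ]
(249, 156) 43 [496.5 -69.4  43. ]
(249, 206) 43 [550.8 -79.1  43. ]
(124, 206) 40 [ 534.5 -220.    40. ]
(180, 222) 40 [ 560.5 -161.5   40. ]
t 5.0 tcp [543.8  -4.4 300.6] [180.    0.  173.1] F [-0.3  0.1  0.8] gap -0.3
dp [ 0.043 -0.764  0.753] ang [0.     0.0002 0.0003]
```

Emit:
step_arm([
  {"dp":[0.0,-0.15,0.05],"angular":[0,0,0],"fingers":1},
  {"dp":[0.02,-0.35,0.15],"angular":[0,0,0],"fingers":1},
  {"dp":[0.04,-0.55,0.3],"angular":[0,0,0],"fingers":1},
  {"dp":[0.05,-0.7,0.45],"angular":[0,0,0],"fingers":1},
  {"dp":[0.05,-0.75,0.6],"angular":[0,0,0],"fingers":1},
  {"dp":[0.05,-0.75,0.75],"angular":[0,0,0],"fingers":1},
  {"dp":[0.05,-0.75,0.85],"angular":[0,0,0],"fingers":1},
  {"dp":[0.05,-0.75,0.9],"angular":[0,0,0],"fingers":1},
])

```text
time: 6.0
tool_pos: [515.1, -152.1, 119.0]
tcp_rot: [180.0, -0.1, 173.0]
ft_force: [0.5, -0.3, 0.2]
finger_gap: -0.2
grip_force: 0.0
```

```bash
python3 - <<'E'
from h import *
s=sense(); i=snapshot('wrist'); cv2.imwrite('pics/w3.png',i)
plan([515.5,-152,30],172.8)
for l,z in (('jaw_post',51),('handle',125)):
  for d in pinpoint('wrist',l): print(l,d['at'],d['conf'],onz('wrist',d['at'],z))
E
```

```text
t 6.05 tcp [ 514.9 -152.   118.3] [ 1.80e+02 -1.00e-01  1.73e+02] F [ 0.5  0.6 -1. ] gap -0.1
dp [-0.004  0.     0.441] ang [ 0.0002 -0.0008  0.0013]
jaw_post [377.5, 253.9] 0.88 [ 520.47631116 -113.64093459   51.        ]
```

View pics/w3.png

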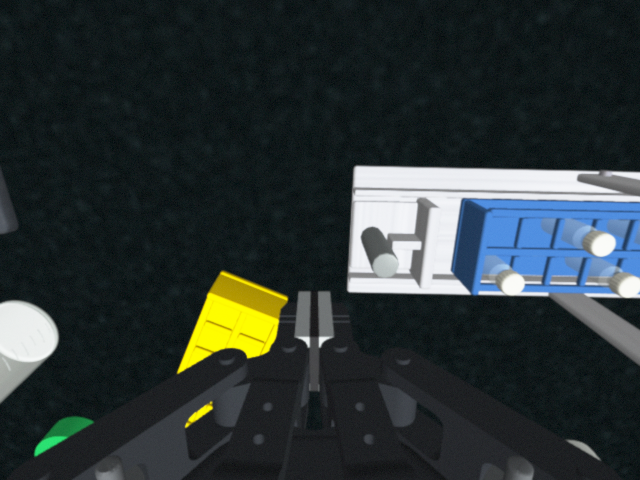

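The post is at (378,255) with clear floor behind it. The fingers are 40 mm behind it and the yellow block is clear of them.

Emit:
step_arm([
  {"dp":[0,0,0.08],"angular":[0,0,0],"fingers":1},
  {"dp":[0,0,0.18],"angular":[0,0,0],"fingers":1},
  {"dp":[0,0,0.28],"angular":[0,0,0],"fingers":1},
  {"dp":[0,0,0.36],"angular":[0,0,0],"fingers":1},
  {"dp":[0,0,0.41],"angular":[0,0,0],"fingers":1},
  {"dp":[0,0,0.44],"angular":[0,0,0],"fingers":1},
  {"dp":[0,0.02,0.44],"angular":[0,0,0],"fingers":1},
  {"dp":[0,0.04,0.44],"angular":[0,0,0],"fingers":1},
])

```text
time: 7.15
tool_pos: [517.4, -144.5, 33.0]
tcp_rot: [-180.0, 0.1, 173.0]
ft_force: [-0.7, 0.3, 0.2]
finger_gap: -0.2
grip_force: 0.0
```

Emit:
step_arm([
  {"dp":[0,0.01,0],"angular":[0,0,0],"fingers":1},
  {"dp":[0,0.02,0],"angular":[0,0,0],"fingers":1},
  {"dp":[0,0.035,0],"angular":[0,0,0],"fingers":1},
  {"dp":[0,0.05,0],"angular":[0,0,0],"fingers":1},
  {"dp":[0,0.065,0],"angular":[0,0,0],"fingers":1},
  {"dp":[0,0.08,0],"angular":[0,0,0],"fingers":1},
  {"dp":[0,0.095,0],"angular":[0,0,0],"fingers":1},
  {"dp":[0,0.11,0],"angular":[0,0,0],"fingers":1},
])

```text
time: 8.15
tool_pos: [519.6, -122.5, 32.4]
tcp_rot: [-180.0, 0.0, 173.0]
ft_force: [0.9, -1.0, 1.3]
finger_gap: -0.0
grip_force: 0.5
```

```bash
cat > j.py <<'E'
from h import *
import sys
s=sense(); i=snapshot('wrist'); cv2.imwrite(f'pics/{sys.argv[1]}.png',i)
print(np.round(s['tool_pos'],1),np.round(s['ft_force'],1))
for l,z in (('jaw_post',51),('handle',125),('rack_mid',30)):
  for d in pinpoint('wrist',l): print(l,np.round(d['at']),round(d['conf'],2),np.round(onz('wrist',d['at'],z),1))
E
python3 j.py w4
```

```text
[ 519.6 -122.5   32.4] [ 0.9 -1.   1.3]
jaw_post [377. 332.] 0.8 [522.4 -98.4  51. ]
```

Emit:
step_arm([
  {"dp":[0,0.01,0],"angular":[0,0,0],"fingers":1},
  {"dp":[0,0.02,0],"angular":[0,0,0],"fingers":1},
  {"dp":[0,0.03,0],"angular":[0,0,0],"fingers":1},
  {"dp":[0,0.04,0],"angular":[0,0,0],"fingers":1},
  {"dp":[0,0.05,0],"angular":[0,0,0],"fingers":1},
  {"dp":[0,0.06,0],"angular":[0,0,0],"fingers":1},
  {"dp":[0,0.07,0],"angular":[0,0,0],"fingers":1},
  {"dp":[0,0.08,0],"angular":[0,0,0],"fingers":1},
])

```text
time: 9.35
tool_pos: [521.6, -106.9, 32.4]
tcp_rot: [-180.0, 0.0, 173.0]
ft_force: [-0.1, -3.3, 1.1]
finger_gap: -0.3
grip_force: 1.2
```

```bash
python3 j.py w5; python3 -c "
from h import *
t=snapshot('top')[200:275,220:350]
cv2.imwrite('pics/c5.png',np.hstack([cv2.imread('pics/w5.png'),np.zeros((480,1,3),np.uint8)])[:, :])
"
```

```text
[ 521.6 -106.9   32.4] [-0.1 -3.3  1.1]
jaw_post [374. 331.] 0.94 [523.8 -83.9  51. ]
rack_mid [618. 310.] 0.69 [540.2  27.7  30. ]
```

View pics/w5.png

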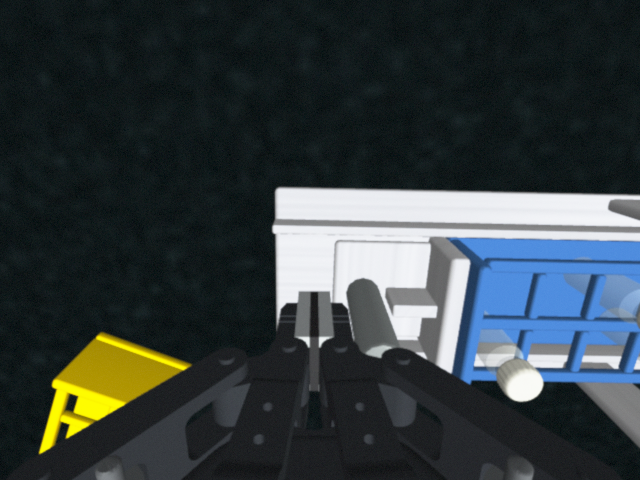

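The jaw now touches the rack (440–470, 240–380) and about 10 mm remains to the stop.

Emit:
step_arm([
  {"dp":[0,0.01,0],"angular":[0,0,0],"fingers":1},
  {"dp":[0,0.015,0],"angular":[0,0,0],"fingers":1},
  {"dp":[0,0.02,0],"angular":[0,0,0],"fingers":1},
  {"dp":[0,0.025,0],"angular":[0,0,0],"fingers":1},
  {"dp":[0,0.03,0],"angular":[0,0,0],"fingers":1},
  {"dp":[0,0.035,0],"angular":[0,0,0],"fingers":1},
  {"dp":[0,0.035,0],"angular":[0,0,0],"fingers":1},
  {"dp":[0,0.035,0],"angular":[0,0,0],"fingers":1},
])

```text
time: 10.6
tool_pos: [522.4, -99.8, 32.3]
tcp_rot: [180.0, 0.0, 173.0]
ft_force: [1.3, -1.9, 2.7]
finger_gap: 0.2
grip_force: 1.2
```

```bash
python3 - <<'E'
from h import *
o=cv2.imread('pics/w5.png')
s=sense(); i=snapshot('wrist'); cv2.imwrite('pics/w6.png',i)
f,cx,cy,R,t=P('wrist'); print(s['tool_pos'],f)
# image shift of far-left plate edge & corner; patch matching
for name,(x,y,w,h),z in (('platecorner',(255,170,70,45),22),('yellow',(60,330,90,60),40),('jaw',(425,225,50,60),43),('hpost',(600,190,40,50),40)):
    r=cv2.matchTemplate(i,o[y:y+h,x:x+w],cv2.TM_CCOEFF_NORMED); _,v,_,p=cv2.minMaxLoc(r); print(name,v,p[0]-x,p[1]-y)
T=snapshot('top'); 
O=cv2.imread('pics/top0.png')
x,y,w,h=225,205,50,55
r=cv2.matchTemplate(T,O[y:y+h,x:x+w],cv2.TM_CCOEFF_NORMED); print('top',cv2.minMaxLoc(r))
E
```

```text
[522.41867234 -99.80143145  32.34564484] 365.3414063345129
platecorner 0.9985001683235168 -16 0
yellow 0.9940100312232971 -14 0
jaw 0.9897252321243286 0 0
hpost 0.9961439371109009 -16 0
top (-0.7335822582244873, 0.9376628398895264, (283, 258), (225, 205))
```

Emit:
step_arm([
  {"dp":[0,0.005,0],"angular":[0,0,0],"fingers":1},
  {"dp":[0,0.01,0],"angular":[0,0,0],"fingers":1},
  {"dp":[0,0.015,0],"angular":[0,0,0],"fingers":1},
  {"dp":[0,0.015,0],"angular":[0,0,0],"fingers":1},
  {"dp":[0,0.015,0],"angular":[0,0,0],"fingers":1},
  {"dp":[0,0.015,0],"angular":[0,0,0],"fingers":1},
  {"dp":[0,0.015,0],"angular":[0,0,0],"fingers":1},
  {"dp":[0,0.015,0],"angular":[0,0,0],"fingers":1},
])

```text
time: 11.7
tool_pos: [522.7, -97.0, 32.3]
tcp_rot: [-180.0, 0.0, 173.0]
ft_force: [0.5, -4.3, 3.3]
finger_gap: -0.0
grip_force: 2.2
```

```bash
cat > m.py <<'E'
from h import *
import sys
o=cv2.imread(f'pics/{sys.argv[1]}.png')
s=sense(); i=snapshot('wrist'); cv2.imwrite(f'pics/{sys.argv[2]}.png',i); print(np.round(s['tool_pos'],1),np.round(s['ft_force'],1))
def sub(a,b,x,y,w,h):
    r=cv2.matchTemplate(b[y-12:y+h+12,max(x-30,0):x+w+12],a[y:y+h,x:x+w],cv2.TM_CCOEFF_NORMED); _,v,_,p=cv2.minMaxLoc(r)
    q=r[p[1],p[0]-1:p[0]+2]; d=(q[0]-q[2])/(2*(q[0]-2*q[1]+q[2])) if len(q)==3 else 0
    return round(v,3),round(p[0]+d-min(x,30),2),p[1]-12
for name,a in (('platecorner',(255,170,60,45)),('yellow',(40,330,90,60)),('jaw',(425,225,50,60)),('hpost',(585,190,40,50))): print(name,sub(o,i,*a))
E
python3 m.py w6 w7
```

```text
[522.7 -97.   32.3] [ 0.5 -4.3  3.3]
platecorner (1.0, np.float32(-6.1), 0)
yellow (0.996, np.float32(-5.54), 0)
jaw (0.998, np.float32(-1.05), 0)
hpost (0.999, np.float32(-6.26), 0)
```

Emit:
step_arm([
  {"dp":[0,0.003,0],"angular":[0,0,0],"fingers":1},
  {"dp":[0,0.006,0],"angular":[0,0,0],"fingers":1},
  {"dp":[0,0.01,0],"angular":[0,0,0],"fingers":1},
  {"dp":[0,0.01,0],"angular":[0,0,0],"fingers":1},
  {"dp":[0,0.01,0],"angular":[0,0,0],"fingers":1},
  {"dp":[0,0.01,0],"angular":[0,0,0],"fingers":1},
  {"dp":[0,0.01,0],"angular":[0,0,0],"fingers":1},
  {"dp":[0,0.01,0],"angular":[0,0,0],"fingers":1},
])

```text
time: 12.75
tool_pos: [522.8, -95.4, 32.3]
tcp_rot: [-180.0, -0.0, 173.0]
ft_force: [-0.7, -6.9, 2.8]
finger_gap: -0.1
grip_force: 3.0
```

```bash
python3 m.py w7 w8
```

```text
[522.8 -95.4  32.3] [-0.7 -6.9  2.8]
platecorner (0.999, 12, 0)
yellow (0.997, np.float32(-3.01), 0)
jaw (0.996, np.float32(-0.28), 0)
hpost (0.997, np.float32(-0.24), 0)
```

The force rose to 7 N and the carrier began to slide with the jaw, so the rack is hard against the stop. I'll back off and rise to check.

Emit:
step_arm([
  {"dp":[0,-0.03,0],"angular":[0,0,0],"fingers":1},
  {"dp":[0,-0.08,0],"angular":[0,0,0],"fingers":1},
  {"dp":[0,-0.1,-0.1],"angular":[0,0,0],"fingers":1},
  {"dp":[0,-0.1,-0.3],"angular":[0,0,0],"fingers":1},
  {"dp":[0,-0.1,-0.5],"angular":[0,0,0],"fingers":1},
  {"dp":[0,-0.1,-0.7],"angular":[0,0,0],"fingers":0.2},
  {"dp":[0,-0.1,-0.85],"angular":[0,0,0],"fingers":0},
  {"dp":[0,-0.1,-1],"angular":[0,0,0],"fingers":0},
])

```text
time: 13.8
tool_pos: [520.1, -114.9, 233.0]
tcp_rot: [180.0, -0.0, 173.0]
ft_force: [1.1, -0.5, -0.5]
finger_gap: 54.6
grip_force: 0.0
```

Emit:
step_arm([
  {"dp":[-0.02,0.1,-0.05],"angular":[0,0,0],"fingers":0},
  {"dp":[-0.04,0.25,-0.1],"angular":[0,0,0],"fingers":0},
  {"dp":[-0.06,0.4,-0.15],"angular":[0,0,0],"fingers":0},
  {"dp":[-0.06,0.5,-0.2],"angular":[0,0,0],"fingers":0},
  {"dp":[-0.06,0.6,-0.25],"angular":[0,0,0],"fingers":0},
  {"dp":[-0.06,0.68,-0.3],"angular":[0,0,0],"fingers":0},
  {"dp":[-0.06,0.7,-0.3],"angular":[0,0,0],"fingers":0},
  {"dp":[-0.06,0.7,-0.3],"angular":[0,0,0],"fingers":0},
])

```text
time: 14.8
tool_pos: [549.3, 22.7, 291.9]
tcp_rot: [-180.0, -0.0, 173.0]
ft_force: [0.0, -0.5, 0.4]
finger_gap: 85.4
grip_force: 0.0
```

```bash
python3 look.py 9; python3 -c "
import cv2
i=cv2.imread('pics/w9.png')[120:300,180:450]; cv2.imwrite('pics/c9.png',cv2.resize(i,None,fx=2.9,fy=2.9,interpolation=cv2.INTER_CUBIC))"
```

```text
[549.3  22.7 291.9] [-1.7998e+02 -3.0000e-02  1.7305e+02] 14.8
handle wrist [336.3 204. ] 0.67 [543.5  41.9 125. ]
handle top [264.6 235.6] 0.76 [533.9  42.2 125. ]
handle side [294.5 251.9] 0.9 [550.3  32.7 125. ]
jaw_post wrist [220.8 182.8] 0.83 [524.1 -73.9  51. ]
jaw_post top [314.8 242.7] 0.75 [521.  -71.8  51. ]
jaw_post top [152.9 287.8] 0.24 [422.5 310.8  51. ]
jaw_post side [332.8 263. ] 0.76 [522.  -75.7  51. ]
rack_mid wrist [325.1 181.5] 0.86 [539.8  35.8  30. ]
rack_mid wrist [103.  272.6] 0.61 [ 617.  -242.3   30. ]
rack_mid top [382.4 203. ] 0.96 [ 615.9 -238.8   30. ]
rack_mid top [267.9 237. ] 0.84 [538.5  40.6  30. ]
rack_mid side [299.5 284. ] 0.64 [525.   37.3  30. ]
rack_mid side [357.6 234.9] 0.62 [ 603.5 -232.7   30. ]
```

View pics/c9.png

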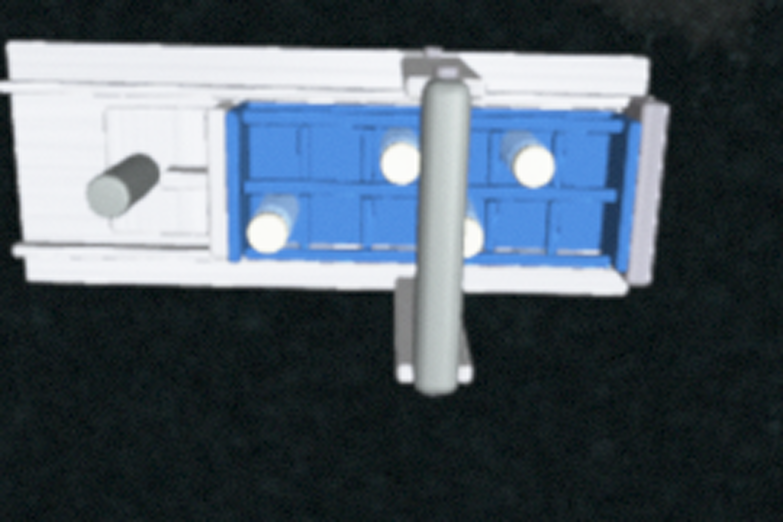

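The rack is tight between the stop (640,190 in the crop) and the jaw plate (218,180), with all four caps in place. Now I'll measure the bar, which runs (446,80)–(437,390).

```bash
python3 - <<'E'
from h import *
a=onz('wrist',(180+446/2.9,120+88/2.9),134); b=onz('wrist',(180+437/2.9,120+382/2.9),134); print(a,b,(a+b)/2, np.degrees(np.arctan2(*(b-a)[[1,0]])))
c=onz('wrist',(180+5/2.9,120+90/2.9),22);d=onz('wrist',(180+20/2.9,120+250/2.9),22)
plan([(a+b)[0]/2,(a+b)[1]/2,150],173)
E
```

```text
[497.71347515  44.55591815 134.        ] [583.97403928  32.8543096  134.        ] [540.84375721  38.70511388 134.        ] -7.725257048593688
t 15.4 tcp [549.4  22.7 292.3] [180.  -0. 173.] F [-0.4  0.7 -0.4] gap 85.4
dp [0.052 0.074 0.711] ang [ 0.     -0.      0.0001]
```

Emit:
step_arm([
  {"dp":[0.03,0.04,0.08],"angular":[0,0,0.003],"fingers":0},
  {"dp":[0.055,0.08,0.2],"angular":[0,0,0.003],"fingers":0},
  {"dp":[0.055,0.08,0.35],"angular":[0,0,0.003],"fingers":0},
  {"dp":[0.055,0.08,0.5],"angular":[0,0,0.003],"fingers":0},
  {"dp":[0.055,0.08,0.65],"angular":[0,0,0.003],"fingers":0},
  {"dp":[0.055,0.08,0.78],"angular":[0,0,0.003],"fingers":0},
  {"dp":[0.055,0.08,0.88],"angular":[0,0,0.003],"fingers":0},
  {"dp":[0.055,0.08,0.93],"angular":[0,0,0.003],"fingers":0},
])

```text
time: 16.4
tool_pos: [539.7, 40.0, 105.0]
tcp_rot: [-180.0, -0.1, 172.5]
ft_force: [-0.6, -0.4, 0.3]
finger_gap: 85.5
grip_force: 0.0
```

Emit:
step_arm([
  {"dp":[0,0,0],"angular":[0,0,0],"fingers":0.2},
  {"dp":[0,0,0],"angular":[0,0,0],"fingers":0.4},
  {"dp":[0,0,0],"angular":[0,0,0],"fingers":0.6},
  {"dp":[0,0,0],"angular":[0,0,0],"fingers":0.62},
  {"dp":[0,0,0],"angular":[0,0,0],"fingers":0.62},
  {"dp":[0,0,0],"angular":[0,0,0],"fingers":0.62},
  {"dp":[0,0,0],"angular":[0,0,0],"fingers":0.62},
  {"dp":[0,0,0],"angular":[0,0,0],"fingers":0.62},
])

```text
time: 17.4
tool_pos: [540.4, 39.9, 106.2]
tcp_rot: [-180.0, -0.0, 172.5]
ft_force: [0.1, -1.1, -0.4]
finger_gap: 32.4
grip_force: 0.0
```

```bash
python3 j.py w10
```

```text
[540.4  39.9 106.2] [ 0.1 -1.1 -0.4]
jaw_post [118. 260.] 0.77 [525.2 -73.5  51. ]
handle [310. 336.] 0.69 [542.   37.9 125. ]
```

View pics/w10.png

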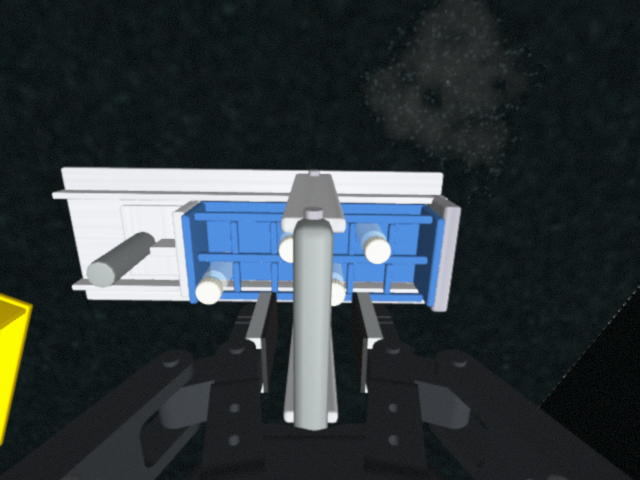

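The bar (295–331) stands between the pads (268–363), about 1 mm left of centre. I'll correct that and close.

Emit:
step_arm([
  {"dp":[0,-0.006,0],"angular":[0,0,0],"fingers":0.66},
  {"dp":[0,-0.006,0],"angular":[0,0,0],"fingers":0.7},
  {"dp":[0,-0.006,0],"angular":[0,0,0],"fingers":0.74},
  {"dp":[0,-0.006,0],"angular":[0,0,0],"fingers":0.78},
  {"dp":[0,-0.006,0],"angular":[0,0,0],"fingers":0.82},
  {"dp":[0,-0.006,0],"angular":[0,0,0],"fingers":0.88},
  {"dp":[0,-0.006,0],"angular":[0,0,0],"fingers":1},
  {"dp":[0,-0.006,0],"angular":[0,0,0],"fingers":1},
], newtons=80)

```text
time: 18.6
tool_pos: [540.4, 38.9, 106.5]
tcp_rot: [180.0, 0.0, 172.5]
ft_force: [0.6, 1.2, 1.8]
finger_gap: 12.5
grip_force: 79.4
```

Emit:
step_arm([
  {"dp":[0,0,0],"angular":[0,0,0],"fingers":1},
  {"dp":[0,0,0],"angular":[0,0,0],"fingers":1},
  {"dp":[0,0,0],"angular":[0,0,0],"fingers":1},
  {"dp":[0,0,-0.01],"angular":[0,0,0],"fingers":1},
  {"dp":[0,0,-0.02],"angular":[0,0,0],"fingers":1},
  {"dp":[0,0,-0.035],"angular":[0,0,0],"fingers":1},
  {"dp":[0,0,-0.05],"angular":[0,0,0],"fingers":1},
  {"dp":[0,0,-0.05],"angular":[0,0,0],"fingers":1},
])

```text
time: 19.6
tool_pos: [540.6, 38.7, 116.7]
tcp_rot: [180.0, 0.0, 172.5]
ft_force: [-0.1, -0.6, -7.8]
finger_gap: 12.5
grip_force: 78.2
```

```bash
python3 - <<'E'
from h import *
s=sense(); print(s['ft_force'],s['wrist_torque'],s['finger_gap'],s['grip_force'],s['tcp_rot'])
i=snapshot('wrist'); cv2.imwrite('pics/w11.png',i); o=cv2.imread('pics/w10.png')
for n,(x,y,w,h) in (('post',(85,230,80,60)),('stop',(425,190,40,120)),('jaw',(170,195,40,60)),('corner',(50,160,50,40)),('vial',(355,225,40,40)),('v2',(190,270,40,35))):
    r=cv2.matchTemplate(i,o[y:y+h,x:x+w],cv2.TM_CCOEFF_NORMED); _,v,_,p=cv2.minMaxLoc(r); print(n,round(v,3),p[0]-x,p[1]-y)
E
```

```text
[-0.05156005 -0.64745375 -7.77315855] [-0.03661665  0.03490391  0.01257395] 12.516809929744214 78.15366983413696 [1.79997900e+02 3.76703082e-02 1.72479903e+02]
post 0.992 2 1
stop 0.989 1 -1
jaw 0.992 2 1
corner 0.997 2 2
vial 0.991 1 -1
v2 0.986 2 1
```

The whole weight (7.8 N) is off the worktop, level, with negligible torque. Now lifting to 120 mm.

Emit:
step_arm([
  {"dp":[0,0,-0.015],"angular":[0,0,0],"fingers":1},
  {"dp":[0,0,-0.04],"angular":[0,0,0],"fingers":1},
  {"dp":[0,0,-0.075],"angular":[0,0,0],"fingers":1},
  {"dp":[0,0,-0.115],"angular":[0,0,0],"fingers":1},
  {"dp":[0,0,-0.155],"angular":[0,0,0],"fingers":1},
  {"dp":[0,0,-0.195],"angular":[0,0,0],"fingers":1},
  {"dp":[0,0,-0.235],"angular":[0,0,0],"fingers":1},
  {"dp":[0,0,-0.275],"angular":[0,0,0],"fingers":1},
])

```text
time: 20.65
tool_pos: [540.3, 38.8, 171.9]
tcp_rot: [180.0, 0.0, 172.5]
ft_force: [0.4, -0.0, -7.4]
finger_gap: 12.7
grip_force: 78.2
```

Emit:
step_arm([
  {"dp":[0,0,-0.04],"angular":[0,0,0],"fingers":1},
  {"dp":[0,0,-0.08],"angular":[0,0,0],"fingers":1},
  {"dp":[0,0,-0.12],"angular":[0,0,0],"fingers":1},
  {"dp":[0,0,-0.16],"angular":[0,0,0],"fingers":1},
  {"dp":[0,0,-0.2],"angular":[0,0,0],"fingers":1},
  {"dp":[0,0,-0.235],"angular":[0,0,0],"fingers":1},
  {"dp":[0,0,-0.26],"angular":[0,0,0],"fingers":1},
  {"dp":[0,0,-0.275],"angular":[0,0,0],"fingers":1},
])

```text
time: 21.65
tool_pos: [540.4, 38.7, 226.6]
tcp_rot: [180.0, 0.0, 172.5]
ft_force: [0.0, -0.2, -7.2]
finger_gap: 12.5
grip_force: 78.2
```

Emit:
step_arm([
  {"dp":[0,0,0],"angular":[0,0,0],"fingers":1},
  {"dp":[0,0,0],"angular":[0,0,0],"fingers":1},
  {"dp":[0,0,0],"angular":[0,0,0],"fingers":1},
  {"dp":[0,0,0],"angular":[0,0,0],"fingers":1},
  {"dp":[0,0,0],"angular":[0,0,0],"fingers":1},
  {"dp":[0,0,0],"angular":[0,0,0],"fingers":1},
  {"dp":[0,0,0],"angular":[0,0,0],"fingers":1},
  {"dp":[0,0,0],"angular":[0,0,0],"fingers":1},
])

```text
time: 22.65
tool_pos: [540.3, 38.8, 226.3]
tcp_rot: [-180.0, 0.0, 172.5]
ft_force: [1.2, -0.0, -6.6]
finger_gap: 12.7
grip_force: 78.2
```

```bash
python3 - <<'E'
from h import *
s=sense(); print(s['tool_pos'],s['ft_force'],s['wrist_torque'],s['finger_gap'],s['grip_force'],s['tcp_rot'])
a=snapshot('wrist'); b=snapshot('side')[170:350,200:440]
cv2.imwrite('pics/fin.png',np.hstack([cv2.resize(a[130:450,:500],(400,256)),cv2.resize(b,(341,256))]))
E
```

```text
[540.31979801  38.77384027 226.32808403] [ 1.22647182 -0.02384431 -6.5730438 ] [-0.01487861 -0.00227702 -0.06542031] 12.741191770736284 78.15274000167847 [-1.79999957e+02  4.04136141e-03  1.72485695e+02]
```

View pics/fin.png

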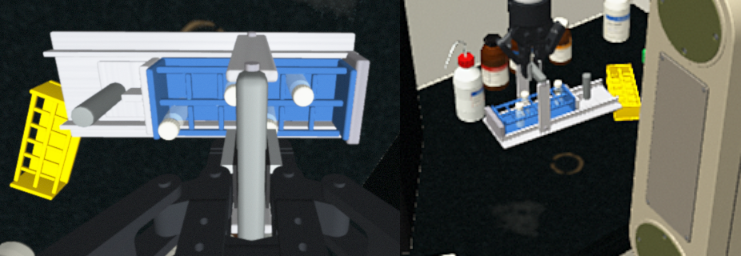

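The carrier hangs level at about 120 mm, with the rack still clamped between jaw and stop. Three caps show at (172,120), (232,92) and (300,90), and the fourth is behind the handle bar at about (268,125). The measured weight hasn't changed, so I'm handing in.

```bash
python3 -c "
from bench import *
print(hand_in())"
```

```text
the job is handed in; nothing more can be done
None
```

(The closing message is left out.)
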